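# Roll the long specimen tube into the V-rest and set it against the stop

## Task

Two specimen tubes lie on the desk, one on each side of the aluminium V-rest. With the fingertips roll the longer tube along the desk by its side, up the ramp and into the V, then push it by its end along the V until it is right up against the stop, and leave it lying there. It must roll and slide only, never be lifted off, and the short tube and everything else stay where they are.

Things in the scene. Friction and masses are not known exactly. Their poses are not given: they have to be found in the camera images.
- long_tube: the long specimen tube: white plastic with a grey cap at one end, a plain cylinder 40 mm across, 130 mm long (flush cap included), 80 to 170 g, lying on its side on the desk, free to roll. Origin at its middle, on its axis (20 mm above the desk at the start); its x axis runs along the tube towards the cap, y and z turn as it rolls
- rest: the fixed aluminium V-rest, 180 mm long (x) and 146 mm wide (y). Along its middle a V groove: sides at 35 degrees to the level, bottom at y = 0, 2 mm above the desk, lips at y = +-18 mm, 14.6 mm high. From each lip a 15 degree ramp falls to the desk at y = +-73 mm, so a tube rolls in from either side. Origin on the desk under the groove's middle, z up, x towards the stop
- groove (a point): a point in the groove: where the middle of the long tube's axis lies when it is in the V and touches the stop: x = +25, y = 0, z = 26.4 mm of the rest. Axes as the rest's. At the start the tubes lie roughly along the rest's x, one on each side, the long tube's end 20 to 70 mm short of the stop along x
- stop (a point): centre of the face of the stop: a dark steel plate at the +x end of the groove, 8 mm thick, 44 mm wide, 45 mm high; its face is at x = +90 mm of the rest, this point 26.4 mm above the desk
- short_tube: the short specimen tube, to be left alone: white plastic with a grey cap, same diameter 40 mm, but only 75 mm long, lying on its side across the rest from the long one. Origin at its middle, x along it
- jar: bystander: brown jar with a black lid, 52 mm across, 75 mm tall, standing just beyond the stop. Origin at the centre of its underside
- weight: bystander: small brass weight, 30 mm across, 40 mm tall. Origin at the centre of its underside
- dish: bystander: closed white dish, 90 mm across, 14 mm high. Origin at the centre of its underside
- forceps: bystander: steel forceps lying flat, 120 x 24 x 6 mm. Origin at their middle, x along them
- eraser: bystander: dark rubber eraser 45 x 20 x 12 mm. Origin at the centre of its underside
- pen_pot: bystander: steel pot 72 mm across, 100 mm tall with pens to 155 mm. Origin at the centre of its underside
- mug: bystander: blue mug 80 mm across, 90 mm tall. Origin at the centre of its underside
Not all that is in view belongs to the job. What is shaped like the long_tube but orange, pink or yellow is not meant.

How it is judged:
By the outcome, as a careful person would: the job done as asked, in the order asked, and still so for the second after the job is handed in, with the robot touching nothing.
It also fails if it takes over 56 s, if anything falls off the work surface, if the arm or the gripper's body presses on something with over 40 N, if the wrist force passes 120 N, or if a joint passes its speed limit or range.

## Robot

A 6-joint arm with a two-finger parallel gripper is mounted at the origin on the work surface. World frame = base frame: x ahead of the robot, y to its left, z up, the work surface at z = 0. Lengths are in mm, angles in rad, forces in N, time in s.
With the tool pointing down it reaches from about 350 to 875 mm from the base axis. Payload 4.2 kg.
Tool frame: the origin (TCP) lies at the very end of the fingers, on their centre line; the grasp point (between the pads) lies 19 mm behind it; z points along the fingers, y is the line along which they close (so a half turn about z gives the same grasp; the last joint's range is limited). The gripper opens to 85 mm and grips with 20 to 120 N. Pads are 22 mm wide; open, the fingers measure 114 mm over their backs; the gripper's body (76 mm by 85 mm) begins 54 mm behind the grasp point. The pads swing forward as they close: fully open they stand 13 mm farther back than shut.
Start: joints at [-1.012, 0.385, 0.008, 0, -1.194, -0.259], TCP at [184.596, -597.096, 231.312] pointing down, gripper open.
Joint ranges: [-3.14, 3.14], [-1.21, 2.06], [-1.07, 1.41], [-3.16, 2.05], [-2.99, -0.16], [-3.1, 3.1]. Speed limits (rad/s): [2.79, 2.79, 3.14, 3.14, 3.14, 3.14].

## Interface

Orientations are given as a unit quaternion [x, y, z, w].
In Python, from bench import arm gives the robot as it stands.
- The arm moves only by the tool servo_tool, never from a script. Its argument "rows" is a list that holds one entry, the list of rows, each a list of 7 numbers: the finger opening in mm, from 0 to 85.4, then the shift along the tool's x, y, z in mm, then the turn, a rotation vector about the tool's x, y, z in rad. A call has 1 to 10 rows; each row is the pose to reach, as a shift and turn from the pose commanded when the call began, along the tool's axes at that moment; what a row does not reach only later rows make up. A row lasts 1/8 s, in which the tool goes at most 62.5 mm and 10.7 degrees, less where a joint would pass 70% of its speed; a pose out of reach is approached as far as the arm can. A call with a gripper value outside its range is refused whole. The fingers move at their own pace and stop on an object; the grip force is fixed at half the most. Time passes only in rows, so rows that repeat a pose let the fingers close. It gives the time, the measured TCP pose, the force, the opening and the grip force at its end, in the units of the state.
- arm.read_state(): the state, without advancing time (a new reading comes with each control period).
- arm.get_image(name): name is "scene" or "top" or "wrist"; returns the picture (420x560x3 uint8, red, green, blue); there is no depth.
- arm.camera_params(name): a dict with "intrinsics" (3x3 intrinsics, pixels), "R" (3x3) and "t" (3): a world point X has camera coordinates R X + t. Camera axes: x right, y down, z forward; pixel columns grow to the right and rows downward; lengths in mm; the calibration is good to about 2 mm. The wrist camera is an equidistant fisheye: a pixel r from the principal point sees the ray r / f radians off the axis. A picture is of the moment at which its call begins: read the wrist's pose just before it. camera_params takes no time and is no camera call; for the wrist camera it gives the pose at the moment of the call.
- arm.job_done(): hands the job in; it is judged then, once.
The state is a dict: "clock": time; "joints": joint angles; "joint_vel": joint speeds; "joint_efforts": joint torques, N m; "position": TCP position; "ee_rot": TCP orientation; "contact_force": force on the tool from outside, world axes, zero at the start; "wrist_torque": the same for the moment, N m; "gripper_width": finger opening in mm; "grasp_force": force on a finger pad.
Only numpy, scipy, OpenCV 4.12 (cv2) and the standard library are available. Lean on these libraries where they do the work, as an engineer would, in place of code of your own. Each camera call takes 0.05 s, during which the arm holds its last target. There are 200 camera calls.

## Working session

There is one attempt and no reset: what is moved stays moved. The work goes in short steps, Python scripts to look and compute and a tool call to move; the robot and the scene stay as the last step left them, time stands still between calls to the robot, and variables do not carry over. Pictures are saved under pics/ and viewed, at most 11 in all, crops included, and the job is handed in when it is done.

Besides the shell and the picture viewer there is one more tool, called by a JSON object that holds its "name" and its "arguments". servo_tool: Moves the arm, as the interface text tells. Its arguments: {"type":"object","properties":{"rows":{"type":"array"}},"required":["rows"]}

```bash
mkdir -p pics
cat > h.py <<'E'
import numpy as np,cv2
from bench import arm
def snap(n,f):
    im=arm.get_image(n); cv2.imwrite('pics/'+f,im[:,:,::-1]); return im
def ray(n,uv,z,P=None):
    P=P or arm.camera_params(n);K=np.array(P['intrinsics']);R=np.array(P['R']);t=np.array(P['t'])
    d=np.linalg.inv(K)@np.array([uv[0],uv[1],1.])
    if n=='wrist':
        m=np.array([(uv[0]-K[0,2]),(uv[1]-K[1,2])]);th=np.linalg.norm(m)/K[0,0];m=m/np.linalg.norm(m)
        d=np.array([*(m*np.sin(th)),np.cos(th)])
    c=-R.T@t;w=R.T@d
    return c+w*(z-c[2])/w[2]
def proj(n,X):
    P=arm.camera_params(n);x=np.array(P['R'])@np.array(X)+np.array(P['t']);x=np.array(P['intrinsics'])@x;return x[:2]/x[2]
E
python3 - <<'E'
from h import *
snap('top','top1.png');snap('scene','scene1.png')
for n in('top','scene'):
    P=arm.camera_params(n);print(n,np.round(P['intrinsics'],1).tolist(),np.round(-np.array(P['R']).T@P['t']),np.round(P['R'],2).tolist())
s=arm.read_state();print(s['ee_rot'],s['clock'])
E
```

```text
top [[405.3, 0.0, 278.9], [0.0, 405.3, 213.1], [0.0, 0.0, 1.0]] [ 292.  -69. 1411.] [[-0.02, -1.0, 0.0], [-0.98, 0.02, -0.19], [0.19, -0.0, -0.98]]
scene [[497.6, 0.0, 273.0], [0.0, 497.6, 215.2], [0.0, 0.0, 1.0]] [1127. -552. 1069.] [[0.64, 0.77, 0.0], [0.62, -0.52, -0.59], [-0.45, 0.38, -0.81]]
[-1.49259770e-01  9.88797515e-01  9.77091334e-04 -2.02704186e-04] 0.1
```

View pics/top1.png

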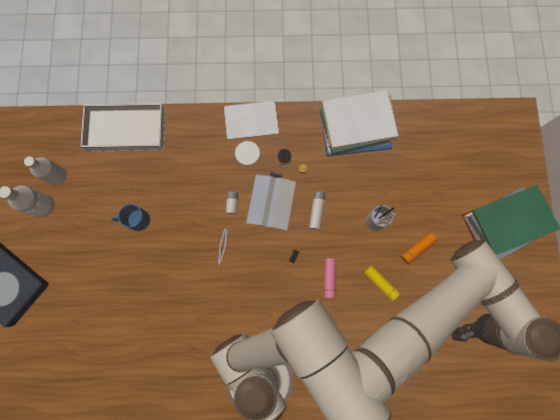

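View pics/scene1.png

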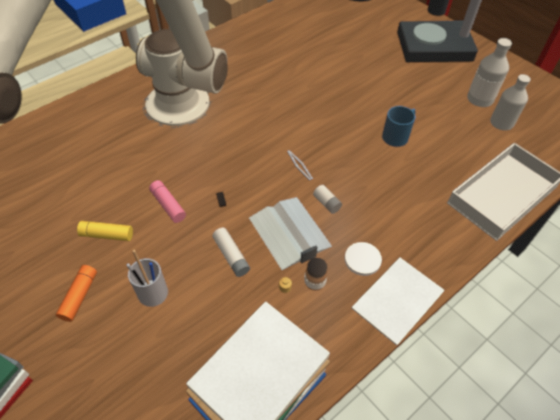

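The top view shows the rest at (271,202) with its stop at (275,176). Two white tubes with grey caps lie either side of it: a long one at (317,210) on the right and a short one at (232,203) on the left. The orange (419,248), pink (330,278) and yellow (382,283) cylinders are distractors. The long white one at (317,210) fits the description, so I'll confirm it in an enlarged crop and measure it.

Run:
```python
from h import *
im=cv2.imread('pics/top1.png')
c=im[130:270,200:345];cv2.imwrite('pics/crop1.png',cv2.resize(c,None,fx=4.2,fy=4.2,interpolation=cv2.INTER_CUBIC))
hsv=cv2.cvtColor(im,cv2.COLOR_BGR2HSV)
m=((hsv[:,:,1]<75)&(hsv[:,:,2]>75)).astype(np.uint8)
m[:140]=0;m[240:]=0;m[:,:215]=0;m[:,345:]=0
n,l,st,ce=cv2.connectedComponentsWithStats(m)
for i in range(1,n):
    if st[i,4]<60: continue
    p=np.argwhere(l==i)[:,::-1].astype(np.float32)
    r=cv2.minAreaRect(p);b=cv2.boxPoints(r)
    print(st[i],np.round(r[0],1),np.round(r[1],1))
    for z in (0,20):print(z,[np.round(ray('top',q,z)[:2]).tolist() for q in b],np.round(ray('top',r[0],z)))
```

```text
[235 141  25  25 497] [247. 153.] [24. 24.]
0 [[831.0, 81.0], [829.0, -7.0], [738.0, -6.0], [739.0, 81.0]] [784.  38.   0.]
20 [[823.0, 79.0], [822.0, -8.0], [731.0, -7.0], [733.0, 79.0]] [777.  36.  20.]
[324 140  21  15 213] [334. 147.] [14. 20.]
0 [[829.0, -245.0], [828.0, -318.0], [774.0, -316.0], [775.0, -243.0]] [ 801. -281.    0.]
20 [[821.0, -243.0], [820.0, -315.0], [767.0, -312.0], [768.0, -241.0]] [ 794. -278.   20.]
[ 246  174   50   56 2108] [270.7 201.2] [41.8 51.4]
0 [[526.0, 44.0], [711.0, 10.0], [680.0, -138.0], [497.0, -101.0]] [602. -46.  -0.]
20 [[523.0, 42.0], [705.0, 8.0], [674.0, -137.0], [494.0, -100.0]] [598. -47.  20.]
[226 191  12  23 241] [231.5 202. ] [22. 11.]
0 [[643.0, 113.0], [642.0, 74.0], [562.0, 74.0], [563.0, 113.0]] [602.  93.   0.]
20 [[638.0, 111.0], [637.0, 72.0], [558.0, 72.0], [559.0, 110.0]] [598.  91.  20.]
[309 191  16  38 414] [316.8 209.7] [11.  37.6]
0 [[505.0, -178.0], [640.0, -202.0], [633.0, -241.0], [499.0, -217.0]] [ 569. -209.    0.]
20 [[502.0, -177.0], [635.0, -200.0], [629.0, -238.0], [496.0, -215.0]] [ 565. -207.   20.]
```

View pics/crop1.png

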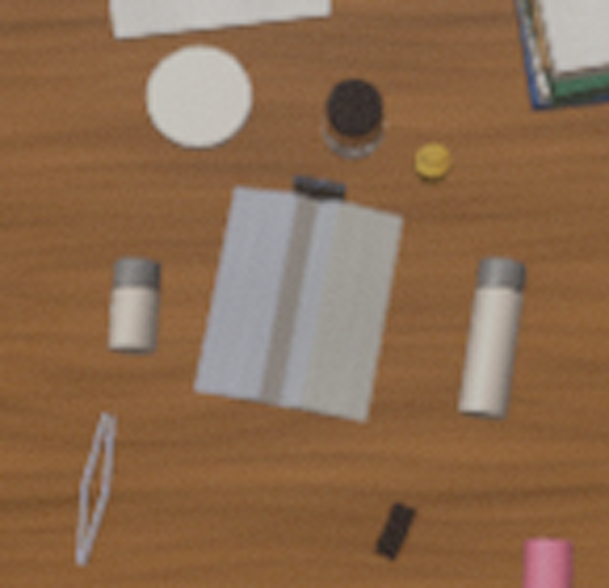

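The crop confirms it. The long white tube with a grey cap is at the right, parallel to the rest and on its −y side; the short one is on the left. In world coordinates the rest centre is about (600,−46) with yaw −11°, and the tube centre is about (565,−207) with yaw −10°. The tube is about 134×40, which matches. I'll move above a spot behind the tube.

{"name": "servo_tool", "arguments": {"rows": [[[60,-453,212,30,0,0,-1.08],[60,-453,212,30,0,0,-1.08],[60,-453,212,30,0,0,-1.08],[60,-453,212,30,0,0,-1.08],[60,-453,212,30,0,0,-1.08],[60,-453,212,30,0,0,-1.08],[60,-453,212,30,0,0,-1.08],[60,-453,212,30,0,0,-1.08],[60,-453,212,30,0,0,-1.08],[60,-453,212,30,0,0,-1.08]]]}}

```text
clock: 1.35
position: [554.5, -260.4, 200.6]
ee_rot: [-0.637, 0.771, 0.001, -0.0]
contact_force: [-0.2, -0.2, -0.1]
gripper_width: 60.2
grasp_force: 0.0
```

Run:
```python
from h import *
s=arm.read_state();print(s['position'],s['ee_rot'],s['gripper_width'],s['clock'],s['contact_force'])
P=arm.camera_params('wrist');print(np.round(P['intrinsics'],1).tolist(),-np.array(P['R']).T@P['t'])
im=snap('wrist','w1.png')
```

```text
[ 554.50307721 -260.39422362  200.62942303] [-6.36715120e-01  7.71098704e-01  6.46561571e-04 -4.76082740e-04] 60.22986527444695 1.35 [-0.18148663 -0.17695868 -0.05507505]
[[325.2, 0.0, 280.2], [0.0, 325.2, 211.3], [0.0, 0.0, 1.0]] [ 540.84700821 -333.43989011  343.83018871]
```

View pics/w1.png

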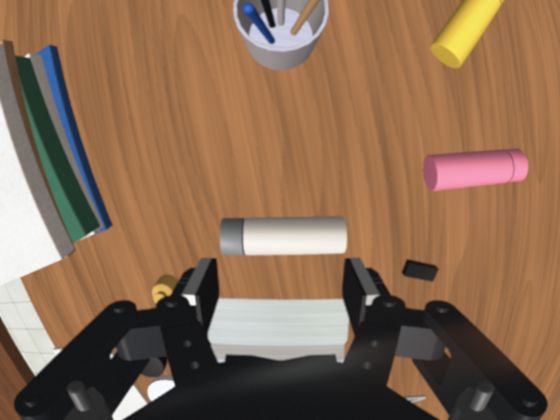

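The wrist view shows the long tube at px (220–347, 217–255), with its cap to the left, and the rest's near ramp edge at about (212–350, 300–325). I'll measure both from here.

Run:
```python
from h import *
P=arm.camera_params('wrist')
im=cv2.imread('pics/w1.png');hsv=cv2.cvtColor(im,cv2.COLOR_BGR2HSV)
m=((hsv[:,:,1]<75)&(hsv[:,:,2]>60)).astype(np.uint8)
m[:200]=0;m[375:]=0;m[:,:205]=0;m[:,360:]=0
n,l,st,ce=cv2.connectedComponentsWithStats(m)
C=np.array([600,-46]);a=np.radians(-11);u=np.array([np.cos(a),np.sin(a)]);v=np.array([-u[1],u[0]])
for i in range(1,n):
    if st[i,4]<300: continue
    print(st[i])
    p=np.argwhere(l==i)[:,::-1].astype(np.float32);b=cv2.boxPoints(cv2.minAreaRect(p))
    for z in(0,20):
        for q in b:
            X=ray('wrist',q,z,P)[:2];print(z,np.round(q),np.round(X,1),'rest',np.round([(X-C)@u,(X-C)@v],1))
```

```text
[ 219  217  129   39 4675]
0 [219. 218.] [ 629.3 -238.1] rest [  65.4 -183. ]
0 [347. 216.] [ 487.4 -213.3] rest [ -78.7 -185.7]
0 [347. 253.] [ 492.3 -167.1] rest [ -82.7 -139.4]
0 [219. 256.] [ 640.3 -193. ] rest [  67.6 -136.6]
20 [219. 218.] [ 624.1 -243.7] rest [  61.4 -189.5]
20 [347. 216.] [ 490.4 -220.3] rest [ -74.3 -192. ]
20 [347. 253.] [ 495.  -176.8] rest [ -78.1 -148.4]
20 [219. 256.] [ 634.5 -201.2] rest [  63.5 -145.8]
[ 207  298  143   66 8135]
0 [207. 298.] [ 671.7 -138.9] rest [ 88.1 -77.5]
0 [349. 298.] [ 496.8 -105. ] rest [-90.1 -77.6]
0 [349. 363.] [506.4   8.7] rest [-102.3   35.8]
0 [207. 363.] [706.4 -29.9] rest [101.4  36.1]
20 [207. 298.] [ 664.1 -150.2] rest [ 82.8 -90.1]
20 [349. 298.] [ 499.3 -118.3] rest [-85.1 -90.2]
20 [349. 363.] [508.4 -11.2] rest [-96.6  16.6]
20 [207. 363.] [696.7 -47.5] rest [95.3 16.9]
```

{"name": "servo_tool", "arguments": {"rows": [[[60,0,0,60,0,0,0],[60,0,0,120,0,0,0],[60,0,0,160,0,0,0],[60,0,0,180,0,0,0],[60,0,0,192,0,0,0],[60,0,0,192,0,0,0]]]}}

```text
clock: 2.15
position: [554.1, -261.5, 9.1]
ee_rot: [-0.636, 0.772, 0.0, -0.0]
contact_force: [-0.1, -0.2, -0.3]
gripper_width: 59.8
grasp_force: 0.0
```

Run:
```python
from h import *
s=arm.read_state();print(s['position'],s['clock'],s['contact_force'])
a=arm.get_image('wrist');b=arm.get_image('scene')[150:360,140:420]
o=np.zeros((600,800,3),np.uint8);o[:420,:400]=a[:,80:480];o[:300,400:]=cv2.resize(b,(400,300))
cv2.imwrite('pics/c2.png',o[:,:,::-1])
```

```text
[ 554.08173492 -261.51733031    9.12035178] 2.15 [-0.05871396 -0.16129447 -0.3186326 ]
```

View pics/c2.png

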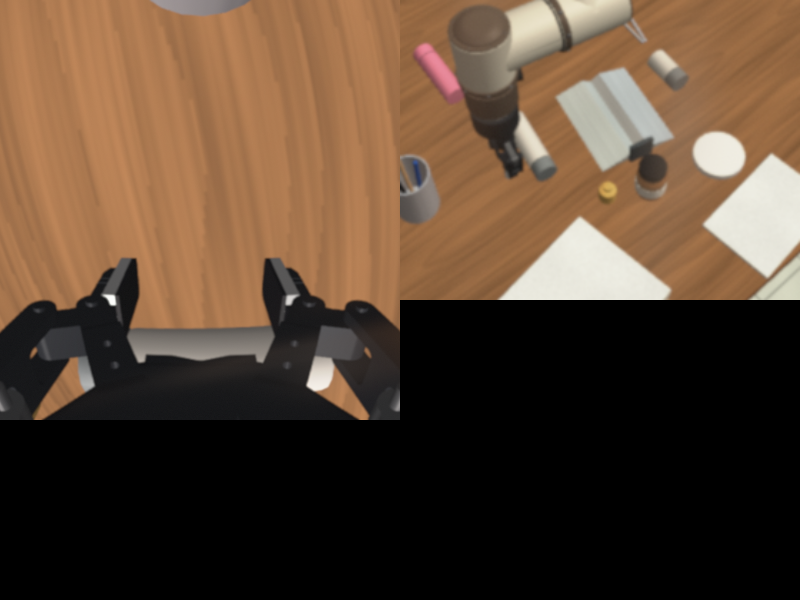

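Clear of everything, with the tube just ahead of both fingers. I'll start the roll along −tool x.

{"name": "servo_tool", "arguments": {"rows": [[[60,-8,0,0,0,0,0],[60,-14,0,0,0,0,0],[60,-19,0,0,0,0,0],[60,-24,0,0,0,0,0],[60,-29,0,0,0,0,0],[60,-34,0,0,0,0,0],[60,-39,0,0,0,0,0],[60,-44,0,0,0,0,0],[60,-49,0,0,0,0,0],[60,-54,0,0,0,0,0]]]}}

```text
clock: 3.5
position: [565.1, -207.4, 9.3]
ee_rot: [-0.636, 0.771, -0.0, -0.0]
contact_force: [1.4, 0.2, -0.7]
gripper_width: 59.9
grasp_force: 0.0
```

Run:
```python
from h import *
im=arm.get_image('top')[130:270,200:345]
b=arm.get_image('scene')[180:300,180:380]
o=np.zeros((420,800,3),np.uint8);o[:,:400]=cv2.resize(im,(400,420));o[:240,400:]=cv2.resize(b,(400,240))
cv2.imwrite('pics/c3.png',o[:,:,::-1])
```

```text
(no output)
```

View pics/c3.png

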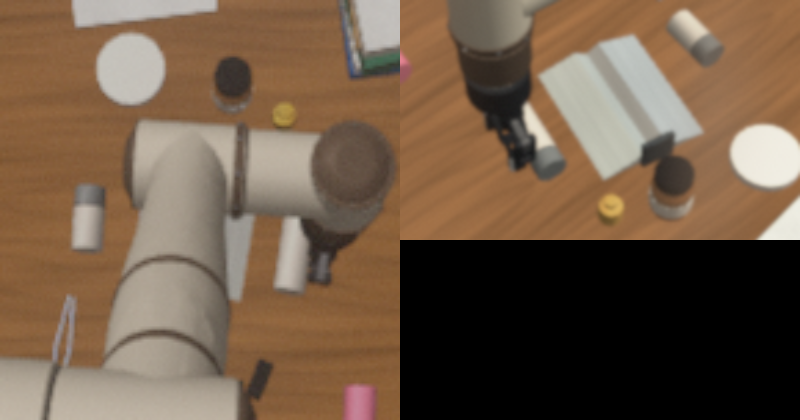

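{"name": "servo_tool", "arguments": {"rows": [[[60,-6,0,0,0,0,0],[60,-12,0,0,0,0,0],[60,-18,0,0,0,0,0],[60,-24,0,0,0,0,0],[60,-30,0,0,0,0,0],[60,-36,0,-1,0,0,0],[60,-42,0,-1,0,0,0],[60,-48,0,-2,0,0,0],[60,-54,0,-2,0,0,0],[60,-60,0,-3,0,0,0]]]}}

```text
clock: 4.85
position: [576.4, -148.8, 12.5]
ee_rot: [-0.637, 0.771, -0.0, -0.0]
contact_force: [-1.0, -2.6, 2.0]
gripper_width: 59.7
grasp_force: 1.4
```

{"name": "servo_tool", "arguments": {"rows": [[[60,-5,0,-1,0,0,0],[60,-10,0,-1,0,0,0],[60,-15,0,-2,0,0,0],[60,-20,0,-3,0,0,0],[60,-25,0,-3,0,0,0],[60,-30,0,-4,0,0,0],[60,-34,0,-5,0,0,0],[60,-37,0,-5,0,0,0],[60,-40,0,-6,0,0,0]]]}}

```text
clock: 5.98
position: [584.0, -109.3, 18.3]
ee_rot: [-0.636, 0.771, 0.0, -0.0]
contact_force: [-0.5, -2.2, 1.5]
gripper_width: 59.9
grasp_force: 1.0
```

Run:
```python
from h import *
a=arm.get_image('wrist');b=arm.get_image('scene')[180:300,180:380]
o=np.zeros((420,800,3),np.uint8);o[:,:400]=a[:,80:480];o[:240,400:]=cv2.resize(b,(400,240))
cv2.imwrite('pics/c4.png',o[:,:,::-1])
```

```text
(no output)
```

View pics/c4.png

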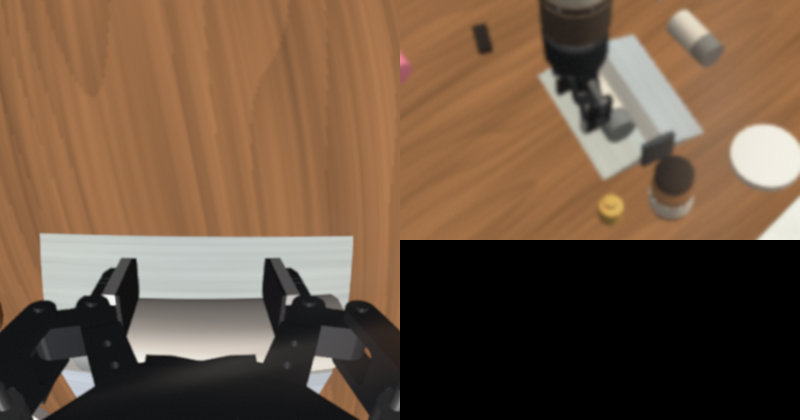

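{"name": "servo_tool", "arguments": {"rows": [[[60,-4,0,0,0,0,0],[60,-7,0,0,0,0,0],[60,-10,0,0,0,0,0],[60,-12,0,0,0,0,0],[60,-14,0,0,0,0,0],[60,-16,0,0,0,0,0],[60,-18,0,0,0,0,0],[60,-20,0,0,0,0,0]]]}}

```text
clock: 7.08
position: [587.9, -89.8, 18.3]
ee_rot: [-0.636, 0.771, 0.0, 0.0]
contact_force: [-0.0, -0.8, 0.2]
gripper_width: 60.0
grasp_force: 0.0
```

Run:
```python
from h import *
a=arm.get_image('wrist');b=arm.get_image('scene')[180:300,180:380]
o=np.zeros((420,800,3),np.uint8);o[:,:400]=a[:,80:480];o[:240,400:]=cv2.resize(b,(400,240))
cv2.imwrite('pics/c5.png',o[:,:,::-1])
```

```text
(no output)
```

View pics/c5.png

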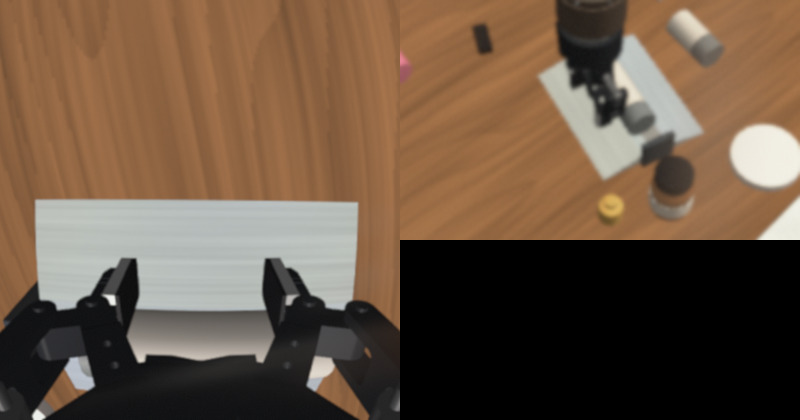

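The tube appears to have dropped into the V: the force is gone, and the scene view shows it in line with the stop. I'll back off, lift, and go behind its −x end with the fingers closed.

{"name": "servo_tool", "arguments": {"rows": [[[60,20,0,-2,0,0,0],[60,20,0,-60,0,0,0],[60,20,0,-120,0,0,0],[40,0,50,-120,0,0,0],[20,-20,90,-120,0,0,0],[0,-42,106,-120,0,0,0],[0,-42,106,-120,0,0,0],[0,-42,106,-120,0,0,0],[0,-42,106,-120,0,0,0]]]}}

```text
clock: 8.3
position: [492.2, -29.4, 138.2]
ee_rot: [-0.636, 0.772, -0.0, -0.0]
contact_force: [-0.2, 0.0, -0.0]
gripper_width: -0.3
grasp_force: 0.0
```

Run:
```python
from h import *
s=arm.read_state();print(s['position'],s['gripper_width'],s['clock'])
P=arm.camera_params('wrist');print(P)
a=snap('wrist','w6.png');b=arm.get_image('scene')[180:300,180:380]
o=np.zeros((420,800,3),np.uint8);o[:,:400]=a[:,:400];o[:240,400:]=cv2.resize(b,(400,240))
cv2.imwrite('pics/c6.png',o[:,:,::-1])
```

```text
[492.17031204 -29.39466941 138.16461559] -0.30536829440885216 8.3
{'intrinsics': array([[325.1922621 ,   0.        , 280.24112368],
       [  0.        , 325.1922621 , 211.33579103],
       [  0.        ,   0.        ,   1.        ]]), 'R': array([[-9.81368697e-01,  1.92134006e-01, -5.94318181e-05],
       [ 1.84049007e-01,  9.40161400e-01,  2.86744669e-01],
       [ 5.51492776e-02,  2.81391304e-01, -9.58007041e-01]]), 't': array([488.92342622, -72.4829215 , 271.97481384])}
```

View pics/c6.png

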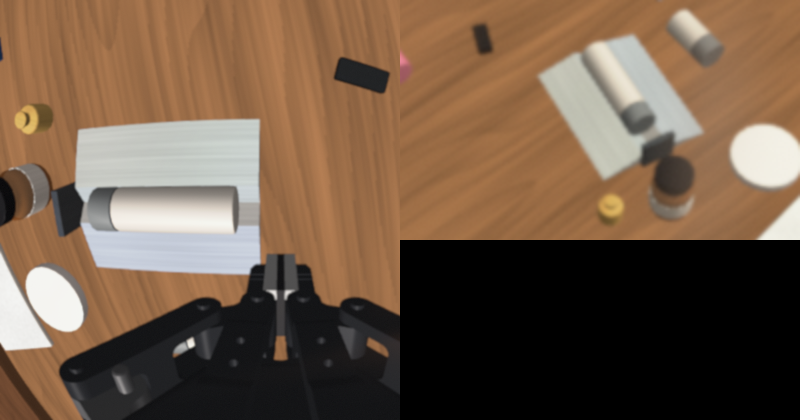

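The tube lies in the V, with its free end at about (238,210). The groove bottom is visible at (250,203–225), and there is a gap to the stop. Next I'll get the lateral alignment and the end position.

Run:
```python
from h import *
P=dict(intrinsics=[[325.19,0,280.24],[0,325.19,211.34],[0,0,1]],R=[[-.98136870,.19213401,-5.94e-5],[.18404901,.94016140,.28674467],[.05514928,.28139130,-.95800704]],t=[488.92342622,-72.4829215,271.97481384])
T=np.array([492.2,-29.4]);a=np.radians(-11);u=np.array([np.cos(a),np.sin(a)]);v=np.array([-u[1],u[0]])
for q,z in[((238,210),26.4),((238,187),26.4),((238,233),26.4),((89,209),26.4),((250,203),3),((250,225),3),((260,214),3),((260,119),0),((260,274),0),((79,129),0),((97,266),0),((72,185),45),((83,208),20)]:
    X=ray('wrist',q,z,P)[:2];print(q,np.round(X,1),'from tcp u,v',np.round([(X-T)@u,(X-T)@v],1))
```

```text
(238, 210) [526.7 -35.2] from tcp u,v [35.   0.9]
(238, 187) [522.3 -54.1] from tcp u,v [ 34.3 -18.5]
(238, 233) [531.4 -15.6] from tcp u,v [35.8 21. ]
(89, 209) [666.1 -63.7] from tcp u,v [177.3  -0.4]
(250, 203) [519.1 -33.3] from tcp u,v [27.1  1.3]
(250, 225) [523.6 -13.1] from tcp u,v [27.7 22. ]
(260, 214) [512.5 -21.6] from tcp u,v [18.4 11.5]
(260, 119) [ 495.5 -103.9] from tcp u,v [ 17.4 -72.5]
(260, 274) [525.9  39. ] from tcp u,v [20.  73.5]
(79, 129) [ 671.6 -140.2] from tcp u,v [197.3 -74.5]
(97, 266) [701.5   2.9] from tcp u,v [199.3  71.6]
(72, 185) [663.1 -90.6] from tcp u,v [179.5 -27.4]
(83, 208) [677.7 -65.1] from tcp u,v [188.9   0.4]
```

{"name": "servo_tool", "arguments": {"rows": [[[0,0,0,60,0,0,0],[0,0,0,105,0,0,0],[0,0,0,118,0,0,0],[0,0,-8,118,0,0,0],[0,0,-15,118,0,0,0],[0,0,-20,118,0,0,0],[0,0,-25,118,0,0,0],[0,0,-30,118,0,0,0],[0,0,-35,118,0,0,0],[0,0,-40,118,0,0,0]]]}}

```text
clock: 9.65
position: [531.1, -36.3, 20.3]
ee_rot: [-0.636, 0.771, 0.0, -0.0]
contact_force: [-0.9, -0.3, 1.4]
gripper_width: 0.1
grasp_force: 0.6
```

{"name": "servo_tool", "arguments": {"rows": [[[0,0,-3,0,0,0,0],[0,0,-5,0,0,0,0],[0,0,-7,0,0,0,0],[0,0,-8,0,0,0,0],[0,0,-8,0,0,0,0]]]}}

```text
clock: 10.28
position: [539.1, -37.6, 20.3]
ee_rot: [-0.636, 0.771, -0.0, 0.0]
contact_force: [-0.7, -0.5, 0.6]
gripper_width: 0.1
grasp_force: 0.1
```

{"name": "servo_tool", "arguments": {"rows": [[[0,0,-1,0,0,0,0],[0,0,-2,0,0,0,0],[0,0,-3,0,0,0,0],[0,0,-4,0,0,0,0]]]}}

```text
clock: 10.78
position: [542.8, -38.4, 20.3]
ee_rot: [-0.636, 0.771, 0.0, -0.0]
contact_force: [-0.1, 0.6, 0.5]
gripper_width: 0.0
grasp_force: 0.3
```

{"name": "servo_tool", "arguments": {"rows": [[[0,0,-1,0,0,0,0],[0,0,-1.5,0,0,0,0]]]}}

```text
clock: 11.02
position: [544.3, -38.8, 20.3]
ee_rot: [-0.636, 0.771, 0.0, 0.0]
contact_force: [-1.3, 0.3, -0.4]
gripper_width: -0.3
grasp_force: 0.3
```

Run:
```python
from h import *
a=snap('wrist','w7.png');b=arm.get_image('scene')[180:300,180:380]
o=np.zeros((420,800,3),np.uint8);o[:,:400]=a[:,:400];o[:240,400:]=cv2.resize(b,(400,240))
cv2.imwrite('pics/c7.png',o[:,:,::-1])
```

```text
(no output)
```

View pics/c7.png

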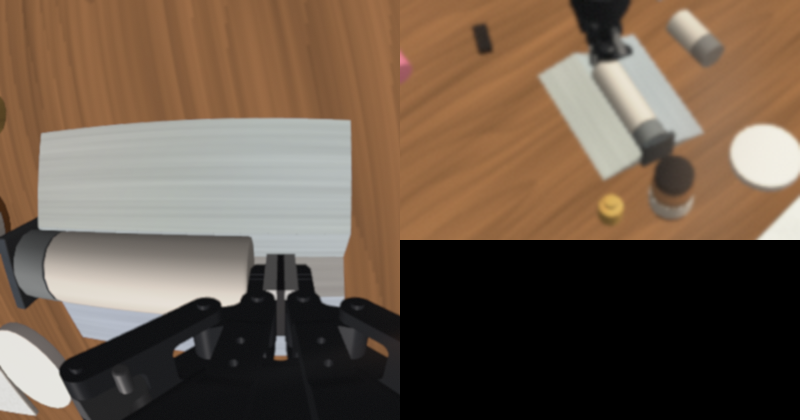

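The cap is next to the stop at (20,265), but there is no contact-force rise yet. I'll creep on until the force rises.

{"name": "servo_tool", "arguments": {"rows": [[[0,0,-0.5,0,0,0,0],[0,0,-1,0,0,0,0],[0,0,-1,0,0,0,0]]]}}

```text
clock: 11.5
position: [545.3, -38.9, 20.3]
ee_rot: [-0.636, 0.771, -0.0, 0.0]
contact_force: [0.5, 0.3, -0.5]
gripper_width: -0.2
grasp_force: 0.2
```

{"name": "servo_tool", "arguments": {"rows": [[[0,0,-0.5,0,0,0,0],[0,0,-1,0,0,0,0],[0,0,-1,0,0,0,0]]]}}

```text
clock: 11.88
position: [546.2, -39.1, 20.3]
ee_rot: [-0.636, 0.771, 0.0, -0.0]
contact_force: [-0.5, -0.5, 0.2]
gripper_width: -0.1
grasp_force: 0.4
```

{"name": "servo_tool", "arguments": {"rows": [[[0,0,-0.5,0,0,0,0],[0,0,-1,0,0,0,0],[0,0,-1,0,0,0,0]]]}}

```text
clock: 12.25
position: [546.2, -39.2, 20.2]
ee_rot: [-0.636, 0.771, 0.001, -0.001]
contact_force: [-5.0, 2.2, 4.6]
gripper_width: 0.2
grasp_force: 2.6
```

{"name": "servo_tool", "arguments": {"rows": [[[0,0,-0.5,0,0,0,0],[0,0,-1,0,0,0,0],[0,0,-1,0,0,0,0]]]}}

```text
clock: 12.62
position: [546.2, -39.4, 20.1]
ee_rot: [-0.636, 0.771, 0.001, -0.002]
contact_force: [-7.0, 3.1, 5.5]
gripper_width: -0.1
grasp_force: 3.7
```

The stop is felt at about 7 N. Now I'll retreat straight back, then up and away.

{"name": "servo_tool", "arguments": {"rows": [[[0,0,2,0,0,0,0],[0,0,6,0,0,0,0],[0,0,15,0,0,0,0],[0,0,30,0,0,0,0],[0,0,40,-30,0,0,0],[0,0,50,-80,0,0,0],[0,0,50,-118,0,0,0],[0,0,50,-118,0,0,0],[0,0,50,-118,0,0,0]]]}}

```text
clock: 13.75
position: [498.0, -29.9, 137.8]
ee_rot: [-0.636, 0.771, 0.0, -0.0]
contact_force: [-0.3, -0.1, -0.4]
gripper_width: 0.3
grasp_force: 0.0
```

Run:
```python
from h import *
s=arm.read_state();print(s['position'],s['clock'],s['contact_force'])
a=snap('wrist','w8.png')[100:300,0:300];b=arm.get_image('scene')[180:300,180:380]
o=np.zeros((534,800,3),np.uint8);o[:267,:400]=cv2.resize(a,(400,267));o[:240,400:]=cv2.resize(b,(400,240))
cv2.imwrite('pics/c8.png',o[:,:,::-1])
```

```text
[497.96151827 -29.9467358  137.83971009] 13.75 [-0.34359987 -0.08468517 -0.43527858]
```

View pics/c8.png

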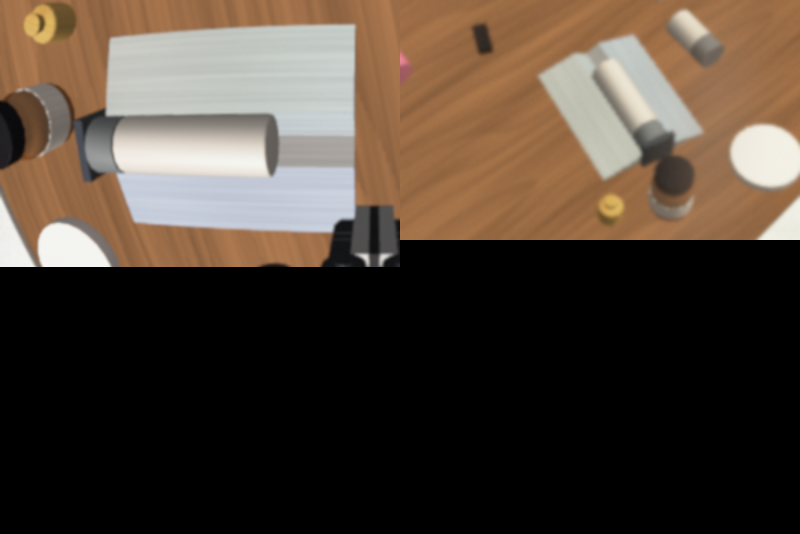

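The tube lies in the V with its cap against the stop at (88,145). The other items have not moved and the arm is clear, so I'm handing in.

```bash
python3 -c "
from bench import arm
print(arm.job_done())"
```

```text
the job is handed in; nothing more can be done
None
```

I rolled the long tube up the ramp into the V, pushed it by its end until contact force showed it was against the stop, and handed the job in at about 14 s with the arm clear; the last pictures showed nothing else moved.

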